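Refit the snack station: press the grate level, hold the bin cover flush

TASK

Get the snack station ready to serve: first press the popped-up steel crumb grate down until it sits level in its tray, then take the green cover by its black fin and lay it on the sloped bin behind the grate, edges in line with the bin's rim and flush all round. The black seal has to set, so finish while still gripping the fin and pressing the cover gently but firmly onto the rim, without letting go. Do not change the bin's tilt, never press it hard, and leave the cups, mug, jar and spoon where they are.

Things in the scene. Friction and masses are not known exactly. Their poses are not given: they have to be found in the camera images.
- station: Fixed white snack station, base 270 (x) x 180 (y) mm, deck 22 mm high; position and yaw vary. Origin at table height, 5 mm in front of the base's middle; x points from the grate (robot side) to the bin, y along the grate's hinge and the bin's pivot, z up. The bin stands behind the grate between two cheeks (outer width 170 mm, tops 90 mm above the table).
- grate (a joint): Tilt (rad) of the steel perforated crumb grate, 92 (x) x 128 (y) x 6 mm, hinged at its rear on stiff clips, 24 mm in front of the station's origin. 0 = level, its top flush with the deck, on a hard stop; positive = its front (robot-side) edge stands up. It stays where it is left; pressing the front edge down takes about 3 to 5 N.
- grate_lip (a point): Point on the grate's top surface, at mid width, 11 mm behind its free front edge: where to press. Turns with the grate.
- bin: White open bin of orange snacks, 110 (x) x 130 (y) mm outside, with a black springy seal 12 mm wide all round its rim. Origin on its pivot axis (y), 85 mm above the table, 70 mm behind the station's origin; z is square to the rim. The rim leans towards the robot by 0.2 to 0.45 rad, held by a stiff friction pivot (2 N m); a push square to the rim's middle does not turn it.
- bin_face (a point): Middle of the bin's mouth, in the plane of the seal's top, 25 mm out from the bin's origin. The seal stays parallel and sinks 0.4 mm per N pressed on it (8 mm at most), and this point with it. x goes up the slope away from the robot, y along the pivot, z out square to the rim.
- bin_lip (a point): Middle of the lower (robot-side) outer edge of the bin's white wall, 10 mm below the top of the seal.
- cover: Loose green plate 110 (x) x 130 (y) x 6 mm, 0.1 to 0.2 kg, lying flat, fin up, left or right of the station. Origin at the centre of its underside, z up. The black grip fin on the middle of the top is 50 mm long in x, 14 mm thick in y, from 6 to 41 mm above the underside. In place, the origin lies on bin_face, x and y parallel to the bin's (either way round).
- cups: Bystander: short stack of paper cups, 77 mm wide, 118 mm tall, origin under its centre.
- mug: Bystander: blue mug, 80 mm wide plus handle, 90 mm tall, origin under its centre.
- jar: Bystander: amber jar with steel lid, 72 mm wide, 110 mm tall, origin under its centre.
- spoon: Bystander: long spoon lying on the table at the robot's right, origin under its middle.

How it is judged (in metres and radians):
On the way, in this order (a step that is already met when the one before it is completed fails the run):
1. the grate has been pressed down level in its tray (value of joint grate below 0.03 rad), for 0.2 s.
2. the cover is held flush on the sloped rim under light pressure (angle between the z axis of cover and the z axis of bin_face, either way round below 0.04 rad and angle between the x axis of cover and the x axis of bin_face, either way round below 0.12 rad and x of cover in the frame of bin_face between -0.01 and 0.01 m and y of cover in the frame of bin_face between -0.01 and 0.01 m and z of cover in the frame of bin_face between -0.003 and 0.0025 m and contact force between cover and bin between 3 and 22 N and contact force between the fingers and cover above 25 N and linear speed of cover below 0.02 m/s and value of joint grate below 0.03 rad), for 0.3 s.
At the end, for the whole second after the job is handed in: Grate level (under 0.03 rad). The gripper still grips the cover (over 25 N in sum) and presses it on the bin's seal with 3 to 22 N: parallel within 0.04 rad, underside on the seal within 2.5 mm, centred within 10 mm each way, edges in line within 0.12 rad, at rest (all of step 2); the arm keeps its last pose, push and grip.
It fails at once if the bin's tilt was changed (its lower edge moved over 6 mm) (distance of bin_lip from where it was at the start of the episode above 0.006 m).
It fails at once if the cover was pressed hard on the bin (over 45 N) (contact force between cover and bin above 45 N).
It fails at once if the cups, mug, jar or spoon was moved over 30 mm (distance of any of cups, mug, jar, spoon from where it was at the start of the episode above 0.03 m).
It also fails if it takes over 48 s, if anything falls off the work surface, if the arm or the gripper's body presses on something with over 40 N, if the wrist force passes 120 N, or if a joint passes its speed limit or range.

ROBOT

A 6-joint arm with a two-finger parallel gripper is mounted at the origin on the work surface. World frame = base frame: x ahead of the robot, y to its left, z up, the work surface at z = 0. Lengths are in m, angles in degrees, forces in N, time in s.
With the tool pointing down it reaches from about 0.4 to 0.825 m from the base axis. Payload 7 kg.
Tool frame: the origin (TCP) lies midway between the tips of the shut fingers; the grasp point (between the pads) lies r.grip_depth behind it (r.grip_depth is the distance from the TCP to the grasp point, in m); z points along the fingers, y is the line along which they close (so a half turn about z gives the same grasp; the last joint's range is limited). The gripper opens to 88 mm and grips with 3 to 60 N. Pads are 19 mm wide; open, the fingers measure 130 mm over their backs; the gripper's body (78 mm by 193 mm) begins 47 mm behind the grasp point.
Start: joints at [92.481, 20.546, 0.682, 0, -70.136, -16.507], TCP at [0.164, 0.655, 0.227] pointing down, gripper open.
Joint ranges: [-176.03, 176.03], [-82.01, 121.73], [-58.28, 71.71], [-173.87, 95.51], [-174.79, -0.11], [-173.66, 173.66]. Speed limits (degrees/s): [136.94, 136.94, 172.46, 180, 180, 180].

INTERFACE

Orientations are given as [roll, pitch, yaw] about the fixed x, y, z axes, in that order (R = Rz(yaw) Ry(pitch) Rx(roll)).
In Python, from plant import r, monitor, job, capture gives the robot as it stands (r), with the cameras as plain functions, the readings (monitor) and the job (job).
- The arm moves only by the tool drive_effector, called after "Call:" by a JSON object that holds its "fn" and its "kwargs", one argument or row to a line. Schema: {"type":"object","properties":{"moves":{"type":"string"},"finger_gap":{"type":"number"},"grip_force":{"type":"number"},"only":{"type":"string"},"quiet":{"type":"boolean"},"lines":{"type":"string"}},"required":["moves"],"additionalProperties":false}. moves is a string of 1 to 12 rows, one to a line, with the numbers parted by spaces; each row has 6 numbers: dx, dy, dz in fractions of the full range, 1 being 0.6 m, then a rotation vector rx, ry, rz in a scale on which 1.0 is 45 degrees; each row is the pose to reach, as a shift and turn from the pose commanded when the call began, along the tool's axes at that moment; what a row does not reach only later rows make up. A row lasts 1/12 s, in which the tool goes at most 0.0417 m and 7.16 degrees, less where a joint would pass 70% of its speed; a pose out of reach is approached as far as the arm can. finger_gap is the finger opening in m, set as the call begins (left out keeps the last). The fingers move at their own pace and stop on an object; grip_force is the grip in N (left out, the last holds). Time passes only in rows, so rows that do not move let the fingers close. The tool returns the time, the measured TCP pose, the force, the opening and the grip force at its end. only (a regular expression) keeps the lines of the reply that match it, lines (a string "A,B") keeps lines A to B, and quiet returns only ok. Shift and turn numbers lie between -1 and 1, and a call with a number outside is refused. Input that does not fit is refused with a message, and nothing moves.
- monitor.get_state(): the state, without advancing time (a new reading comes with each control period).
- capture(name): name is "scene" or "top" or "wrist"; returns a dict with "frame" (384x512x3 uint8, red, green, blue), "z_map" (384x512 float32, m along the optical axis (not along the pixel's ray), 0 where there is no reading), "fx", "fy", "cx", "cy" (pixels), "cam_to_world" (4x4, takes a point from camera to world coordinates). Camera axes: x right, y down, z forward; pixel columns grow to the right and rows downward; lengths in m; the calibration is good to about 2 mm. A picture is of the moment at which its call begins.
- job.close_job(): hands the job in; it is judged then, once.
The state is a dict: "time_s": time; "joints": joint angles; "qd": joint speeds; "joint_torque": joint torques, N m; "tcp_pos": TCP position; "eef_rot": TCP orientation; "contact_force": force on the tool from outside, world axes, zero at the start; "moment": the same for the moment, N m; "gripper_width": finger opening in m; "gripper_force": force on a finger pad.
Only numpy, scipy, OpenCV 4.12 (cv2) and the standard library are available. Lean on these libraries where they do the work, as an engineer would, in place of code of your own. Each camera call takes 0.05 s, during which the arm holds its last target. There are 200 camera calls.

## Working session

There is one attempt and no reset: what is moved stays moved. The work goes in short steps, Python scripts to look and compute and a tool call to move; the robot and the scene stay as the last step left them, time stands still between calls to the robot, and variables do not carry over. Pictures are saved under pics/ and viewed, at most 10 in all, crops included, and the job is handed in when it is done.

```bash
ls; mkdir -p pics; python3 - <<'E'
from plant import r, monitor, job, capture
import cv2,numpy as np
s=monitor.get_state();print(s, r.grip_depth)
for n in("scene","top"):
    c=capture(n);cv2.imwrite(f"pics/{n}0.png",c["frame"][...,::-1]);np.savez(f"{n}0.npz",**c)
    print(n,c["fx"],c["cx"],c["cy"],c["cam_to_world"].round(3).tolist())
E
```

```text
pics
plant.py
{'time_s': 0.0, 'joints': array([ 9.24821911e+01,  2.05910408e+01,  6.32876785e-01, -1.94113867e-02,
       -7.01347324e+01, -1.65063777e+01]), 'qd': array([ 0.00455013,  0.05099061,  0.08465416, -0.09093236,  0.02784485,
       -0.01240791]), 'joint_torque': array([ 3.23603099e-04, -5.82720530e+01,  2.93052185e+01,  6.99720025e+00,
        7.01768513e-03, -1.64316734e-04]), 'tcp_pos': array([0.16349176, 0.65439657, 0.22562255]), 'eef_rot': array([ 1.79905747e+02, -8.90056667e-03, -1.40307902e+01]), 'contact_force': array([-0.83684123,  0.33659229, -0.79030413]), 'moment': array([0.00147937, 0.00117287, 0.02407508]), 'gripper_force': 0.0, 'gripper_width': 0.0872952715484198} 0.0188
scene 388.254983703006 260.6643174409781 190.59438500587177 [[-0.803, 0.425, -0.418, 1.004], [0.596, 0.552, -0.583, 0.499], [-0.017, -0.717, -0.697, 0.765], [0.0, 0.0, 0.0, 1.0]]
top 390.70183282981685 259.0248268343806 200.51702298984378 [[0.02, -0.988, 0.152, 0.456], [-1.0, -0.02, -0.001, -0.085], [0.004, -0.152, -0.988, 1.01], [0.0, 0.0, 0.0, 1.0]]
```

View pics/scene0.png

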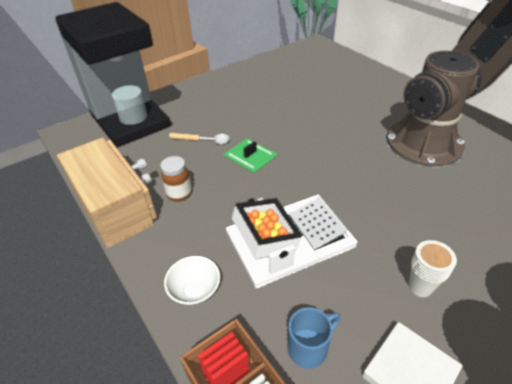

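View pics/top0.png

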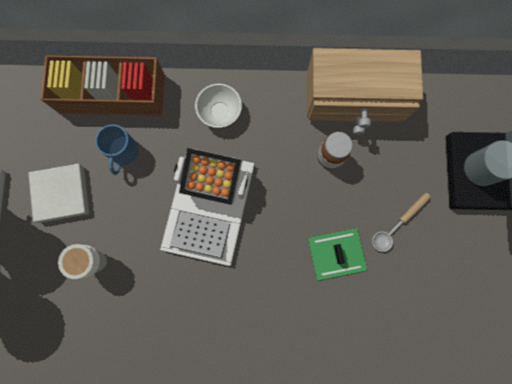

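The scene view shows the grate at (318,222), bin (267,224) and cover (250,154). In the top view the grate is at (200,235), the bin at (210,175) and the cover at (338,254), with its fin roughly along image-vertical. Next I measure them.

```bash
cat > h.py <<'E'
import numpy as np,cv2
def load(n): return dict(np.load(n))
def pts(c,m):
    v,u=np.nonzero(m&(c["z_map"]>0)); z=c["z_map"][v,u]
    p=np.c_[(u-c["cx"])/c["fx"]*z,(v-c["cy"])/c["fy"]*z,z]
    T=c["cam_to_world"]; return p@T[:3,:3].T+T[:3,3]
def ray(c,uv,h):
    T=c["cam_to_world"];uv=np.atleast_2d(uv).astype(float)
    d=np.c_[(uv[:,0]-c["cx"])/c["fx"],(uv[:,1]-c["cy"])/c["fy"],np.ones(len(uv))]@T[:3,:3].T
    return T[:3,3]+d*((h-T[2,3])/d[:,2])[:,None]
def tri(c1,a,c2,b):
    o=[];d=[]
    for c,p in((c1,a),(c2,b)):
        T=c["cam_to_world"];v=T[:3,:3]@[(p[0]-c["cx"])/c["fx"],(p[1]-c["cy"])/c["fy"],1];o.append(T[:3,3]);d.append(v/np.linalg.norm(v))
    s=np.linalg.lstsq(np.c_[d[0],-d[1]],o[1]-o[0],rcond=None)[0]
    P,Q=o[0]+s[0]*d[0],o[1]+s[1]*d[1]; return (P+Q)/2,np.linalg.norm(P-Q)
def roi(m,b): o=np.zeros_like(m);o[b[1]:b[3],b[0]:b[2]]=m[b[1]:b[3],b[0]:b[2]];return o
def plane(p):
    w=np.ones(len(p),bool)
    for _ in range(8):
        c=p[w].mean(0);n=np.linalg.svd(p[w]-c,full_matrices=False)[2][2];n*=np.sign(n[2])
        e=(p-c)@n; w=abs(e)<max(.003,2*np.median(abs(e[w])))
    return c,n,w
def hsv(c): return cv2.cvtColor(c["frame"],cv2.COLOR_RGB2HSV)
def big(m):
    n,l,s,_=cv2.connectedComponentsWithStats(m.astype(np.uint8));return l==1+s[1:,4].argmax()
E
python3 - <<'E'
from h import *
B={"top":dict(cov=(300,220,375,290),seal=(172,142,250,212),grate=(160,205,250,265)),
 "scene":dict(cov=(215,130,285,180),seal=(228,193,305,255),grate=(285,190,360,260))}
for n in B:
    c=load(n+"0.npz");H=hsv(c);b=B[n];print(n)
    g=big(roi((H[...,0]>45)&(H[...,0]<80)&(H[...,1]>120)&(H[...,2]>60),b["cov"]))
    g=cv2.morphologyEx(g.astype(np.uint8),cv2.MORPH_CLOSE,np.ones((3,3)))>0
    P=pts(c,g);print(" green z",np.percentile(P[:,2],[5,50,95]).round(4))
    k=cv2.findContours(g.astype(np.uint8),0,1)[0];k=max(k,key=len)[:,0]
    h=cv2.convexHull(k)[:,0]
    W=ray(c,h,.006)[:,:2].astype(np.float32);print(" cov rect",cv2.minAreaRect(W))
    f=big(roi(H[...,2]<45,b["cov"]));F=pts(c,f);print(" fin z",np.percentile(F[:,2],[5,50,95]).round(4),f.sum())
    t=F[F[:,2]>np.percentile(F[:,2],90)-.004];print(" fin top",cv2.minAreaRect(t[:,:2].astype(np.float32)))
    s=big(roi(H[...,2]<50,b["seal"]));S=pts(c,s);C,N,w=plane(S);print(" seal plane",C.round(4),N.round(4),w.mean(),s.sum())
    k=max(cv2.findContours(s.astype(np.uint8),0,1)[0],key=len)
    q=cv2.minAreaRect(k);print(" seal px",cv2.boxPoints(q).round(1).tolist())
    gr=roi((H[...,1]<40)&(H[...,2]>90)&(H[...,2]<190),b["grate"])
    G=pts(c,big(gr));C,N,w=plane(G);print(" grate",C.round(4),N.round(4),w.mean(),gr.sum(),np.percentile(G[:,2],[2,50,98]).round(4))
E
```

```text
top
 green z [0.0034 0.0063 0.0094]
 cov rect ((0.47702980041503906, -0.28804048895835876), (0.10795912146568298, 0.12709710001945496), 12.206877708435059)
 fin z [0.021  0.0398 0.0438] 116
 fin top ((0.47663575410842896, -0.2874539792537689), (0.04584164917469025, 0.011016643606126308), 14.243670463562012)
 seal plane [0.6511 0.0337 0.1093] [-0.2658  0.0538  0.9625] 0.9375 691
 seal px [[177.8000030517578, 192.0], [187.5, 148.1999969482422], [240.60000610351562, 160.0], [230.8000030517578, 203.6999969482422]]
 grate [0.5278 0.062  0.0206] [-0.0032  0.1371  0.9905] 0.7492885600455321 3886 [-0.0015  0.0242  0.0457]
scene
 green z [0.0043 0.0067 0.0103]
 cov rect ((0.4781922996044159, -0.28623512387275696), (0.10607343912124634, 0.12669187784194946), 12.531749725341797)
 fin z [0.0171 0.0303 0.0431] 80
 fin top ((0.481394499540329, -0.28202611207962036), (0.0395052544772625, 0.006534591782838106), 9.739279747009277)
 seal plane [0.6553 0.0378 0.1103] [-0.2634  0.0546  0.9632] 0.9792746113989638 389
 seal px [[236.60000610351562, 204.8000030517578], [270.8999938964844, 184.60000610351562], [300.1000061035156, 234.3000030517578], [265.8999938964844, 254.5]]
 grate [0.4325 0.0446 0.0007] [-0.e+00  9.e-04  1.e+00] 0.9609030837004405 2289 [-0.0022  0.0007  0.0037]
```

```bash
python3 - <<'E'
import cv2
a=cv2.imread("pics/top0.png")[135:270,155:255];b=cv2.imread("pics/scene0.png")[185:285,220:360]
a=cv2.resize(a,(400,540),interpolation=2);b=cv2.resize(b,(400,286),interpolation=2)
b=cv2.copyMakeBorder(b,0,254,0,0,0);cv2.imwrite("pics/z1.png",cv2.hconcat([a,b]))
E
```

```text
(no output)
```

View pics/z1.png

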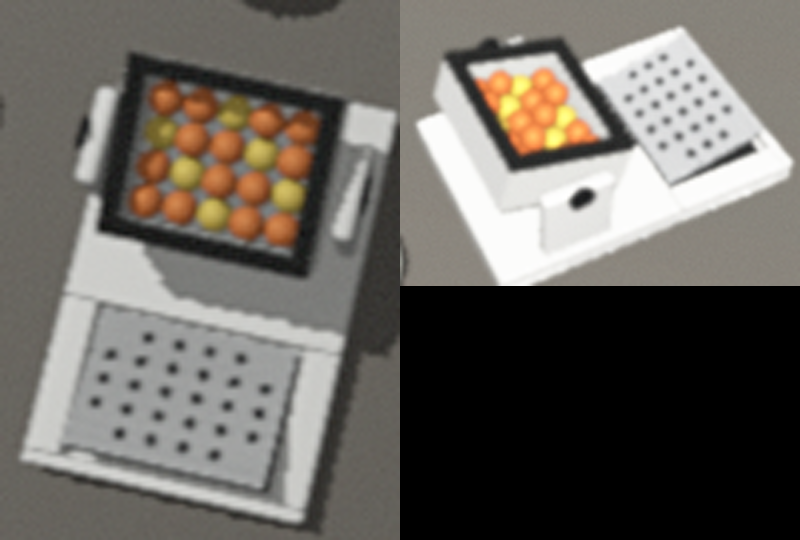

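Zoom: in the top view the seal corners are at (187,148), (241,159.5), (231,204) and (179,192.5), and the raised front corners of the grate at (170.5,247) and (222,257). In the scene view the grate front corner on the +y side is near (346,234). Now I compute the station frame and targets.

```bash
cat >> h.py <<'E'
def seal(c,b):
    H=hsv(c);s=big(roi(H[...,2]<60,b));C,N,w=plane(pts(c,s))
    k=max(cv2.findContours(s.astype(np.uint8),0,1)[0],key=len)[:,0];T=c["cam_to_world"]
    d=np.c_[(k[:,0]-c["cx"])/c["fx"],(k[:,1]-c["cy"])/c["fy"],np.ones(len(k))]@T[:3,:3].T
    W=T[:3,3]+d*(((C-T[:3,3])@N)/(d@N))[:,None]
    y=np.cross(N,[1,0,0]);y/=np.linalg.norm(y);x=np.cross(y,N)
    q=cv2.minAreaRect(np.c_[(W-C)@x,(W-C)@y].astype(np.float32));P=C+q[0][0]*x+q[0][1]*y
    a=q[2];a=(a+45)%90-45;a=np.radians(a);X=np.cos(a)*x+np.sin(a)*y
    return P,X,N,q[1]
E
python3 - <<'E'
from h import *
t,s=load("top0.npz"),load("scene0.npz")
for n,c,b in(("top",t,(172,142,250,212)),("scene",s,(228,193,305,255))):
    P,X,N,q=seal(c,b);print(n,P.round(4),"X",X.round(3),"N",N.round(4),q,"yaw",np.degrees(np.arctan2(X[1],X[0])).round(2),"yawN",np.degrees(np.arctan2(-N[1],-N[0])).round(2),"tilt",np.arccos(N[2]).round(3))
    S=P-.025*N;print("  stn origin",(S-.07*np.r_[X[:2]/np.linalg.norm(X[:2]),0]).round(4))
print("seal corners tri")
for a,b in(((187,148.2),(235.7,200.7)),((240.8,159.5),(277,199)),((231.2,204),(302.2,235)),((179.2,192.5),(259.2,243.8))):pass
A=[(187,148.2),(240.8,159.5),(231.2,204),(179.2,192.5)];Bb=[(259.2,243.8),(235.7,200.7),(277,199),(302.2,235)]
Q=[tri(t,a,s,b) for a,b in zip(A,Bb)];[print(q[0].round(4),q[1].round(4)) for q in Q];print(np.mean([q[0] for q in Q],0))
print("grate corner",tri(t,(170.5,246.8),s,(346,234)))
H=hsv(t);G=pts(t,roi((H[...,1]<60)&(H[...,2]>70)&(H[...,2]<205),(176,214,225,250)))
C,N,w=plane(G);print("grate plane",C,N,w.mean())
# fin top midpoint in the two views
for n,c,b in(("top",t,(300,220,375,290)),("scene",s,(215,130,285,180))):
    f=big(roi(hsv(c)[...,2]<45,b));k=max(cv2.findContours(f.astype(np.uint8),0,1)[0],key=len);print(cv2.boxPoints(cv2.minAreaRect(k)).tolist())
E
```

```text
top [0.6503 0.0327 0.1091] X [ 0.942 -0.197  0.271] N [-0.2652  0.0545  0.9626] (0.12994854152202606, 0.10715261101722717) yaw -11.82 yawN -11.61 tilt 0.274
  stn origin [0.5884 0.0456 0.085 ]
scene [0.6512 0.0306 0.1096] X [ 0.943 -0.195  0.269] N [-0.2626  0.0561  0.9633] (0.13653913140296936, 0.10633577406406403) yaw -11.68 yawN -12.07 tilt 0.272
  stn origin [0.5892 0.0434 0.0855]
seal corners tri
[0.714  0.0857 0.1202] 0.0003
[ 0.687  -0.0418  0.1287] 0.0001
[ 0.5863 -0.0188  0.0909] 0.0039
[0.6119 0.1052 0.0924] 0.0021
[0.64982334 0.03257027 0.10806562]
grate corner (array([0.48661276, 0.13147825, 0.02870569]), np.float64(0.0022677838133629137))
grate plane [0.52364793 0.06027482 0.03349962] [ 0.24278104 -0.04890541  0.96884758] 0.8713105076741441
[[333.3584899902344, 245.75469970703125], [339.3019104003906, 244.05657958984375], [344.5094299316406, 262.2829895019531], [338.5660095214844, 263.9811096191406]]
[[242.441162109375, 149.73529052734375], [253.9117431640625, 142.85293579101562], [257.441162109375, 148.73529052734375], [245.9705810546875, 155.61764526367188]]
```

The rows are not in the units I measure in: shifts go in shares of 0.6 m and turns go in shares of 45 degrees. I convert before sending: 0.325 m is 0.5417, 0.3 m is 0.5, -2 degrees is -0.0444.

Call:
{"fn": "drive_effector", "kwargs": {
  "moves": "0.0333 0.0417 0 0 0 0\n0.075 0.0833 0 0 0 0\n0.1167 0.1333 0 0 0 -0.0222\n0.1667 0.175 0 0 0 -0.0222\n0.2083 0.225 0 0 0 -0.0222\n0.25 0.2667 0 0 0 -0.0444\n0.2917 0.3167 0 0 0 -0.0444\n0.3333 0.3583 0 0 0 -0.0444\n0.375 0.4083 0 0 0 -0.0444\n0.4167 0.45 0 0 0 -0.0444\n0.4583 0.5 0 0 0 -0.0444\n0.5 0.5417 0 0 0 -0.0444",
  "finger_gap": 0,
  "grip_force": 20
}}

```text
time_s: 1.1
tcp_pos: [0.3759, 0.2646, 0.2265]
eef_rot: [-180.0, 0.0, -12.0]
contact_force: [1.4, 0.8, -0.3]
gripper_width: 0.0127
gripper_force: 0.0
```

Call:
{"fn": "drive_effector", "kwargs": {
  "moves": "0.0417 0.05 0 0 0 0\n0.0833 0.0917 0.0333 0 0 0\n0.125 0.1417 0.0667 0 0 0\n0.1667 0.1833 0.1 0 0 0\n0.2083 0.2333 0.15 0 0 0\n0.2417 0.2667 0.1833 0 0 0\n0.2417 0.2667 0.1833 0 0 0\n0.2417 0.2667 0.1833 0 0 0"
}}

```text
time_s: 1.77
tcp_pos: [0.4837, 0.0778, 0.1146]
eef_rot: [179.8, 0.2, -12.3]
contact_force: [-0.2, 0.7, 0.6]
gripper_width: 0.0006
gripper_force: 0.0
```

To row units: 0.091 m is 0.1517, 0.088 m is 0.1467.

Call:
{"fn": "drive_effector", "kwargs": {
  "moves": "0.0083 0.0183 0.05 0 0 0\n0.0083 0.0183 0.1 0 0 0\n0.0083 0.0183 0.1167 0 0 0\n0.0083 0.0183 0.13 0 0 0\n0.0083 0.0183 0.14 0 0 0\n0.0083 0.0183 0.1467 0 0 0\n0.0083 0.0183 0.1517 0 0 0\n0.0083 0.0183 0.1517 0 0 0"
}}

```text
time_s: 2.43
tcp_pos: [0.4875, 0.069, 0.0259]
eef_rot: [-179.9, -0.1, -12.0]
contact_force: [-0.1, 0.4, -0.3]
gripper_width: 0.0005
gripper_force: 0.0
```

To row units: 0.003 m is 0.005, 0.0015 m is 0.0025.

Call:
{"fn": "drive_effector", "kwargs": {
  "moves": "0 0 0.0025 0 0 0\n0 0 0.005 0 0 0\n0 0 0.005 0 0 0"
}}

```text
time_s: 2.68
tcp_pos: [0.4877, 0.0688, 0.0229]
eef_rot: [-179.9, -0.1, -12.0]
contact_force: [1.2, 2.1, 0.5]
gripper_width: 0.0005
gripper_force: 0.6
```

Call:
{"fn": "drive_effector", "kwargs": {
  "moves": "0 0 0.0017 0 0 0\n0 0 0.0033 0 0 0\n0 0 0.0033 0 0 0\n0 0 0.0033 0 0 0"
}}

```text
time_s: 3.02
tcp_pos: [0.4877, 0.0688, 0.022]
eef_rot: [-179.9, -0.1, -12.0]
contact_force: [-5.9, 2.0, 17.3]
gripper_width: 0.0003
gripper_force: 8.5
```

To row units: 0.24 m is 0.4, 0.01 m is 0.0167, -24 degrees is -0.5333.

Call:
{"fn": "drive_effector", "kwargs": {
  "moves": "0 0 0 0 0 0\n0 0 0 0 0 0\n0 0 -0.0667 0 0 0\n0 0 -0.1333 0 0 0\n0.0083 0.05 -0.1833 0 0 -0.0667\n0.0167 0.1 -0.1833 0 0 -0.1333\n0.025 0.15 -0.1833 0 0 -0.2\n0.0333 0.2 -0.1833 0 0 -0.2667\n0.05 0.25 -0.1833 0 0 -0.3333\n0.0583 0.3 -0.1833 0 0 -0.4\n0.0667 0.35 -0.1833 0 0 -0.4667\n0.075 0.4 -0.1833 0 0 -0.5333"
}}

```text
time_s: 4.02
tcp_pos: [0.4805, -0.1774, 0.1306]
eef_rot: [-180.0, 0.0, 12.1]
contact_force: [0.2, 0.0, -0.3]
gripper_width: 0.0008
gripper_force: 0.0
```

Call:
{"fn": "drive_effector", "kwargs": {
  "moves": "0.025 0.05 0 0 0 0\n0.05 0.1 0 0 0 0\n0.075 0.15 0 0 0 0\n0.1 0.1667 0 0 0 0\n0.1 0.1667 0 0 0 0\n0.1 0.1667 0 0 0 0",
  "finger_gap": 0.05,
  "grip_force": 20
}}

```text
time_s: 4.52
tcp_pos: [0.5602, -0.2618, 0.1295]
eef_rot: [-180.0, 0.1, 11.9]
contact_force: [-0.4, 0.3, -0.9]
gripper_width: 0.0348
gripper_force: 0.0
```

```bash
python3 - <<'E'
from plant import r, monitor, job, capture
from h import *
c=capture("wrist");np.savez("w1.npz",**c);cv2.imwrite("pics/w1.png",c["frame"][...,::-1])
c=capture("top");np.savez("top1.npz",**c)
H=hsv(c);G=pts(c,roi((H[...,1]<60)&(H[...,2]>70)&(H[...,2]<205),(176,214,225,250)));print(plane(G)[:2])
E
```

```text
(array([ 0.48945944, -0.01959267,  0.56430901]), array([0.69592948, 0.68070423, 0.22874419]))
```

View pics/w1.png

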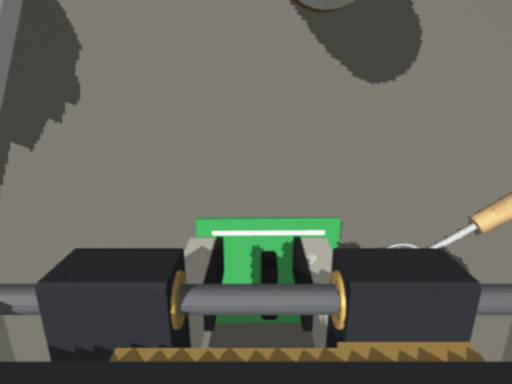

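The wrist view shows the cover's far edge from (197,219) to (340,219), level in the image, and the fin at about (269,285). Yaw is right, but I overshot in x. I'll use this as the second viewpoint.

```bash
python3 - <<'E'
from h import *
w,t=load("w1.npz"),load("top0.npz")
H=hsv(w);g=roi((H[...,0]>45)&(H[...,0]<80)&(H[...,1]>120),(180,200,360,330))
v,u=np.nonzero(g);rows=[(y,np.nonzero(g[y])[0][[0,-1]]) for y in (222,226,230,234)];print(rows,v.min())
# far edge: fit line of topmost green pixel per column
cols=np.arange(202,335);top=[np.nonzero(g[:,x])[0][0] for x in cols];k=np.polyfit(cols,top,1);print(k)
E1=ray(w,[(197,np.polyval(k,197)-.5),(340.5,np.polyval(k,340.5)-.5)],.006);d=E1[1]-E1[0]
print(E1.round(4),np.linalg.norm(d),np.degrees(np.arctan2(d[1],d[0]))+90)
x=np.array([-d[1],d[0],0])/np.linalg.norm(d);print("centre",E1.mean(0)-.055*x)
f=roi(H[...,2]<45,(255,245,285,322))
F=pts(w,f);print("fin depth z",np.percentile(F[:,2],[10,50,90]))
v,u=np.nonzero(f);print("fin far end px",v.min(),u.min(),u.max())
# far end of fin top in top view: corners mean of image-top side
print("fin far end tri", tri(w,(u[v<v.min()+6].mean(),v.min()),t,(336.3,244.9)))
E
```

```text
[(222, array([196, 340])), (226, array([196, 340])), (230, array([197, 339])), (234, array([197, 339]))] 218
[-2.49946440e-03  2.18730007e+02]
[[ 0.5193 -0.2163  0.006 ]
 [ 0.5457 -0.3394  0.006 ]] 0.1258423623850926 12.094338796677391
centre [ 0.47872818 -0.28938312  0.006     ]
fin depth z [0.01579603 0.03830858 0.04032226]
fin far end px 252 262 276
fin far end tri (array([ 0.49976123, -0.28519212,  0.00643311]), np.float64(0.001268791865333141))
```

To row units: -0.086 m is -0.1433, -0.08 m is -0.1333.

Call:
{"fn": "drive_effector", "kwargs": {
  "moves": "-0.0333 0.0033 0 0 0 0\n-0.0833 0.0067 0 0 0 0\n-0.1333 0.0133 0 0 0 0\n-0.1433 0.0133 0 0 0 0\n-0.1433 0.0133 0 0 0 0\n-0.1433 0.0133 0 0 0 0"
}}

```text
time_s: 5.12
tcp_pos: [0.478, -0.2865, 0.1314]
eef_rot: [180.0, -0.1, 12.0]
contact_force: [0.2, -0.5, 0.2]
gripper_width: 0.0497
gripper_force: 0.0
```

```bash
python3 - <<'E'
from plant import r, monitor, job, capture
from h import *
for n in("scene","top"): c=capture(n);np.savez(n+"1.npz",**c);cv2.imwrite(f"pics/{n}1.png",c["frame"][...,::-1])
print(monitor.get_state()["tcp_pos"])
c=load("scene1.npz");H=hsv(c);G=pts(c,roi((H[...,1]<60)&(H[...,2]>70)&(H[...,2]<225),(305,208,335,235)));print(plane(G)[:2])
E
```

```text
[ 0.47883591 -0.28642546  0.13100697]
(array([0.51008774, 0.05790649, 0.02256721]), array([-0.00379692, -0.00263537,  0.99998932]))
```

View pics/scene1.png

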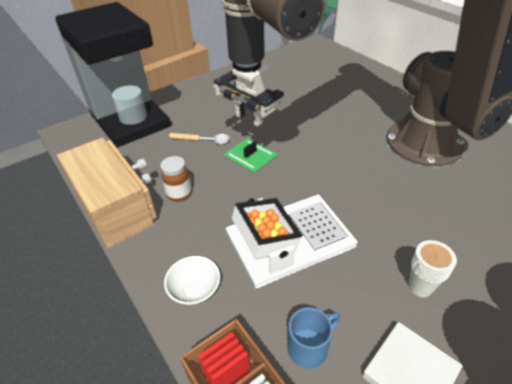

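The scene view shows the grate lying flat at about (320,222) (plane normal level, z 22.6 mm), with the gripper straight above the cover. Grasp next.

To row units: 0.12 m is 0.2, 0.119 m is 0.1983.

Call:
{"fn": "drive_effector", "kwargs": {
  "moves": "0 0.0017 0.05 0 0 0\n0 0.0017 0.1 0 0 0\n0 0.0017 0.1417 0 0 0\n0 0.0017 0.1667 0 0 0\n0 0.0017 0.1867 0 0 0\n0 0.0017 0.1983 0 0 0\n0 0.0017 0.2 0 0 0\n0 0.0017 0.2 0 0 0",
  "finger_gap": 0.05
}}

```text
time_s: 5.88
tcp_pos: [0.4786, -0.2876, 0.0103]
eef_rot: [-180.0, 0.0, 12.0]
contact_force: [-0.3, 0.0, -0.2]
gripper_width: 0.0499
gripper_force: 0.0
```

Call:
{"fn": "drive_effector", "kwargs": {
  "moves": "0 0 0 0 0 0\n0 0 0 0 0 0\n0 0 0 0 0 0\n0 0 0 0 0 0\n0 0 0 0 0 0\n0 0 0 0 0 0",
  "finger_gap": 0,
  "grip_force": 45
}}

```text
time_s: 6.38
tcp_pos: [0.4783, -0.2879, 0.0109]
eef_rot: [180.0, -0.0, 12.0]
contact_force: [-0.7, 0.2, 0.8]
gripper_width: 0.0155
gripper_force: 0.2
```

To row units: -0.2 m is -0.3333, -0.15 m is -0.25.

Call:
{"fn": "drive_effector", "kwargs": {
  "moves": "0 0 0 0 0 0\n0 0 0 0 0 0\n0 0 0 0 0 0\n0 0 -0.0167 0 0 0\n0 0 -0.05 0 0 0\n0 0 -0.1 0 0 0\n0 0 -0.15 0 0 0\n0 0 -0.2 0 0 0\n0 0 -0.25 0 0 0\n0 0 -0.3 0 0 0\n0 0 -0.3333 0 0 0\n0 0 -0.3333 0 0 0"
}}

```text
time_s: 7.38
tcp_pos: [0.4801, -0.2886, 0.216]
eef_rot: [179.8, -0.4, 12.0]
contact_force: [0.9, -0.3, -2.1]
gripper_width: 0.0135
gripper_force: 45.0
```

```bash
cat > goal.py <<'E'
import sys
from plant import r, monitor, job, capture
import numpy as np
from scipy.spatial.transform import Rotation as R
P=np.array([.6504,.032,.1091]);N=np.array([-.264,.055,.963]);N/=np.linalg.norm(N)
yaw=np.radians(-11.75)
X=np.array([np.cos(yaw),np.sin(yaw),0]);X-=X@N*N;X/=np.linalg.norm(X)
D=R.from_matrix(np.c_[X,np.cross(-N,X),-N])
if __name__=="__main__":
    h,o=float(sys.argv[1]),float(sys.argv[2])
    s=monitor.get_state();q=R.from_euler("xyz",s["eef_rot"],degrees=True)
    print("shift",q.inv().apply(P+N*(h+o)-s["tcp_pos"]).round(4),"rot",(q.inv()*D).as_rotvec(degrees=True).round(2),"rpy goal",D.as_euler("xyz",degrees=True).round(1),s["tcp_pos"].round(4))
E
python3 goal.py .06 .0105
```

```text
shift [ 0.2156 -0.286   0.0393] rot [-3.1  15.   23.62] rpy goal [180.  -15.6 -11.7] [ 0.4801 -0.2886  0.216 ]
```

To row units: -0.28 m is -0.4667, -0.27 m is -0.45, 23.6 degrees is 0.5244.

Call:
{"fn": "drive_effector", "kwargs": {
  "moves": "0.0333 -0.0417 0 0 0.0222 0.0444\n0.0667 -0.0833 0 0 0.0444 0.0889\n0.1 -0.125 0 -0.0222 0.0889 0.1333\n0.1333 -0.1667 0 -0.0222 0.1111 0.1778\n0.1667 -0.2083 0 -0.0222 0.1333 0.2222\n0.2 -0.25 0 -0.0444 0.1778 0.2667\n0.2333 -0.3 0 -0.0444 0.2 0.3111\n0.2583 -0.3417 0 -0.0444 0.2222 0.3556\n0.2833 -0.3833 0 -0.0444 0.2667 0.4\n0.3083 -0.4167 0 -0.0667 0.2889 0.4444\n0.3333 -0.45 0 -0.0667 0.3111 0.4889\n0.35 -0.4667 0 -0.0667 0.3333 0.5244"
}}

```text
time_s: 8.38
tcp_pos: [0.6254, 0.032, 0.21]
eef_rot: [-179.8, -15.2, -11.8]
contact_force: [0.4, 0.2, -2.5]
gripper_width: 0.014
gripper_force: 45.0
```

Call:
{"fn": "drive_effector", "kwargs": {
  "moves": "0 0 0.0167 0 0 0\n0 0 0.0167 0 0 0\n0 0 0.0167 0 0 0\n0 0 0.0167 0 0 0\n0 0 0.0167 0 0 0"
}}

```text
time_s: 8.8
tcp_pos: [0.6279, 0.0283, 0.2011]
eef_rot: [-179.8, -15.2, -11.8]
contact_force: [0.6, -0.1, -1.7]
gripper_width: 0.0137
gripper_force: 45.0
```

```bash
python3 goal.py .04 .0105; python3 - <<'E'
from plant import r, monitor, job, capture
from h import *
for n in("scene","top","wrist"): c=capture(n);np.savez(n+"2.npz",**c);cv2.imwrite(f"pics/{n}2.png",c["frame"][...,::-1])
a=cv2.imread("pics/scene2.png");b=cv2.imread("pics/wrist2.png")
cv2.imwrite("pics/z2.png",cv2.hconcat([cv2.resize(a[140:280,180:370],(475,350)),cv2.resize(b,(325,350))]))
E
```

```text
shift [-0.004  -0.0081  0.0439] rot [-0.13  0.46 -0.09] rpy goal [180.  -15.6 -11.7] [0.6279 0.0283 0.2011]
```

View pics/z2.png

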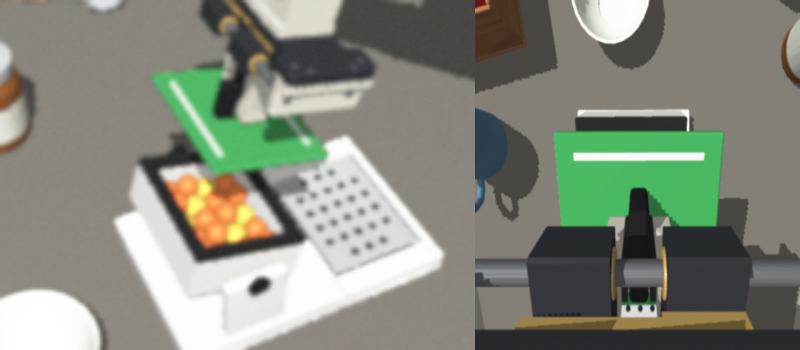

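The combined view shows the cover hovering above the bin at about (240,120) on the left and nearly parallel to it. In the wrist half the cover spans columns 555–723, with the seal's far edge at 577–690 behind it. I'll measure cover versus seal in the same cameras.

```bash
cat >> h.py <<'E'
def cover(c,b):
    H=hsv(c);g=roi((H[...,0]>45)&(H[...,0]<80)&(H[...,1]>100)&(H[...,2]>50),b)
    C,N,w=plane(pts(c,big(cv2.erode(g.astype(np.uint8),np.ones((3,3))))))
    return C,N,w.mean(),g.sum()
E
python3 - <<'E'
from h import *
for n,b in(("scene2",(225,140,330,215)),("top2",(150,100,290,260)),("wrist2",(0,0,512,384))):
    c=load(n+".npz");o=cover(c,b);print(n,o[0].round(4),o[1].round(4),"tilt",np.arccos(o[1][2]).round(4),"dir",np.degrees(np.arctan2(-o[1][1],-o[1][0])).round(1),o[2:])
# wrist: cover edges & seal far edge
c=load("wrist2.npz");H=hsv(c);g=big((H[...,0]>45)&(H[...,0]<80)&(H[...,1]>100))
ys=np.nonzero(g.any(1))[0];print(ys.min())
for y in(ys.min()+8,ys.min()+40):print(y,np.nonzero(g[y])[0][[0,-1]])
cols=np.arange(140,370,10);k=np.polyfit(cols,[np.nonzero(g[:,x])[0][0] for x in cols],1);print("edge slope deg",np.degrees(np.arctan(k[0])))
s=roi(H[...,2]<60,(140,110,350,int(ys.min())));p=pts(c,big(s));v,u=np.nonzero(big(s));print("seal cols",u.min(),u.max(),v.min())
kk=big(s);cols=np.arange(u.min()+6,u.max()-6,6);k=np.polyfit(cols,[np.nonzero(kk[:,x])[0][0] for x in cols],1);print("seal slope",np.degrees(np.arctan(k[0])))
t=np.array([(u[v<v.min()+12].min(),v.min()),(u[v<v.min()+12].max()+1,v.min())]);print("far seal corners z",p[:,2].mean(), ray(c,t,.1240).round(4))
S=plane(p);print("seal far pts",S[0].round(4))
E
```

```text
scene2 [0.6423 0.0453 0.1996] [-0.2529  0.0528  0.966 ] tilt 0.2613 dir -11.8 (np.float64(0.9948849104859335), np.int64(1152))
top2 [0.6685 0.0098 0.2083] [-0.2838  0.0597  0.957 ] tilt 0.2943 dir -11.9 (np.float64(0.9811320754716981), np.int64(717))
wrist2 [0.6563 0.0215 0.2034] [-0.2529  0.0486  0.9663] tilt 0.2604 dir -10.9 (np.float64(0.9991684760012934), np.int64(23245))
143
151 [124 391]
183 [128 387]
edge slope deg 0.050954731192830276
seal cols 159 332 129
seal slope -1.1314341055070095e-14
far seal corners z 0.1212568446209459 [[ 0.7142  0.0829  0.124 ]
 [ 0.6884 -0.0406  0.124 ]]
seal far pts [0.6971 0.0224 0.1213]
```

To row units: 0.073 m is 0.1217, 0.01 m is 0.0167, 0.6 degrees is 0.0133.

Call:
{"fn": "drive_effector", "kwargs": {
  "moves": "-0.0033 -0.0067 0.0167 0 0.0067 0\n-0.0067 -0.0133 0.05 0 0.0133 0\n-0.0067 -0.0133 0.0833 0 0.0133 0\n-0.0067 -0.0133 0.1033 0 0.0133 0\n-0.0067 -0.0133 0.1167 0 0.0133 0\n-0.0067 -0.0133 0.1217 0 0.0133 0\n-0.0067 -0.0133 0.1217 0 0.0133 0\n-0.0067 -0.0133 0.1217 0 0.0133 0"
}}

```text
time_s: 9.62
tcp_pos: [0.6451, 0.0341, 0.1302]
eef_rot: [-179.8, -15.8, -11.8]
contact_force: [0.1, -0.1, -1.9]
gripper_width: 0.0138
gripper_force: 45.0
```

```bash
python3 goal.py 0 .0105;  python3 - <<'E'
from plant import r, monitor, job, capture
from h import *
from goal import N,P
for n,b in(("wrist",(0,0,512,384)),("scene",(225,150,330,260))):
    c=capture(n);np.savez(n+"3.npz",**c);cv2.imwrite(f"pics/{n}3.png",c["frame"][...,::-1])
    o=cover(c,b);print(n,o[1].round(4),"dh",(o[0]-P)@N,"tilt",np.arccos(o[1][2]).round(4))
print(monitor.get_state()["contact_force"]@N)
a=cv2.imread("pics/scene3.png");b=cv2.imread("pics/wrist3.png")
cv2.imwrite("pics/z3.png",cv2.hconcat([cv2.resize(a[160:280,210:370],(467,350),interpolation=2),cv2.resize(b,(325,350))]))
E
```

```text
shift [-0.0003  0.001   0.0113] rot [-0.16 -0.19 -0.05] rpy goal [180.  -15.6 -11.7] [0.6451 0.0341 0.1302]
wrist [-0.2629  0.0503  0.9635] dh 0.016262245809774548 tilt 0.2709
scene [-0.262   0.0533  0.9636] dh 0.017872500316677913 tilt 0.2706
-2.366264334166838
```

View pics/z3.png

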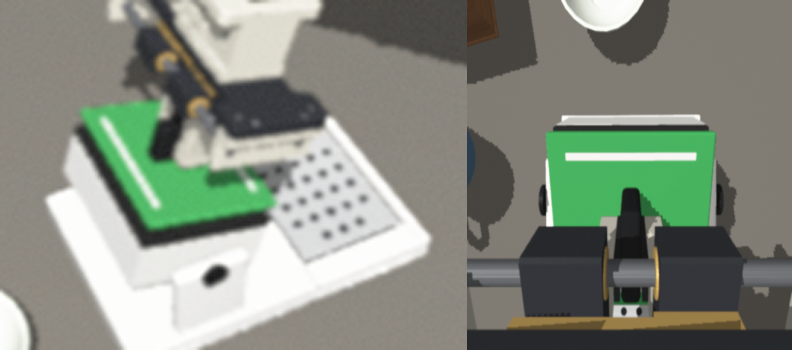

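The cover sits parallel, about 10 mm above the rim. In the wrist half the cover (547–715) and seal (555–708) share the same centre column, 631. Closing gently.

To row units: 0.01 m is 0.0167, 0.009 m is 0.015.

Call:
{"fn": "drive_effector", "kwargs": {
  "moves": "0 0.0017 0.005 0 0 0\n0 0.0017 0.01 0 0 0\n0 0.0017 0.0133 0 0 0\n0 0.0017 0.015 0 0 0\n0 0.0017 0.0167 0 0 0\n0 0.0017 0.0167 0 0 0"
}}

```text
time_s: 10.22
tcp_pos: [0.647, 0.0325, 0.1195]
eef_rot: [-179.9, -15.8, -11.8]
contact_force: [0.7, 0.1, -1.6]
gripper_width: 0.0138
gripper_force: 45.0
```

Call:
{"fn": "drive_effector", "kwargs": {
  "moves": "0 0 0.0017 0 0 0\n0 0 0.0033 0 0 0\n0 0 0.0033 0 0 0\n0 0 0.0033 0 0 0"
}}

```text
time_s: 10.55
tcp_pos: [0.6478, 0.0325, 0.1181]
eef_rot: [-179.8, -15.8, -11.8]
contact_force: [-0.6, 0.3, 1.2]
gripper_width: 0.0136
gripper_force: 45.0
```

Contact has begun: the force rose about 3 N.

To row units: 0.002 m is 0.0033, 0.001 m is 0.0017.

Call:
{"fn": "drive_effector", "kwargs": {
  "moves": "0 0 0.0017 0 0 0\n0 0 0.0033 0 0 0\n0 0 0.0033 0 0 0\n0 0 0.0033 0 0 0"
}}

```text
time_s: 10.88
tcp_pos: [0.6483, 0.0324, 0.1163]
eef_rot: [-179.8, -15.8, -11.8]
contact_force: [-3.1, 0.8, 5.3]
gripper_width: 0.0138
gripper_force: 45.0
```

Call:
{"fn": "drive_effector", "kwargs": {
  "moves": "0 0 0.0017 0 0 0\n0 0 0.0025 0 0 0\n0 0 0.0025 0 0 0\n0 0 0.0025 0 0 0\n0 0 0.0025 0 0 0\n0 0 0.0025 0 0 0"
}}

```text
time_s: 11.38
tcp_pos: [0.6486, 0.0323, 0.1151]
eef_rot: [-179.8, -15.8, -11.8]
contact_force: [-4.7, 1.3, 7.8]
gripper_width: 0.0135
gripper_force: 45.0
```

```bash
python3 - <<'E'
from plant import r, monitor, job, capture
from h import *
from goal import N,P,X
Y=np.cross(N,X)
for n,b in(("wrist",(0,0,512,384)),("scene",(225,150,330,260))):
    c=capture(n);np.savez(n+"4.npz",**c);cv2.imwrite(f"pics/{n}4.png",c["frame"][...,::-1])
    o=cover(c,b);print(n,o[1].round(4),"dh",(o[0]-P)@N,"tilt",np.arccos(o[1][2]).round(4))
c=load("wrist4.npz");H=hsv(c);g=big((H[...,0]>45)&(H[...,0]<80)&(H[...,1]>100));y=np.nonzero(g.any(1))[0].min()
k=np.nonzero(g[y+5])[0];print("far edge",y,k[0],k[-1])
T=c["cam_to_world"];d=T[:3,:3]@[((k[0]+k[-1]+1)/2-c["cx"])/c["fx"],(y-c["cy"])/c["fy"],1]
Q=P+.003*N;W=T[:3,3]+d*(((Q-T[:3,3])@N)/(d@N))-P;print("far edge mid in bin x,y",W@X,W@Y)
F=[monitor.get_state() for _ in range(1)][0];print(F["contact_force"]@N,F["contact_force"]@X,F["moment"],F["gripper_force"])
a=cv2.imread("pics/scene4.png");b=cv2.imread("pics/wrist4.png")
cv2.imwrite("pics/z4.png",cv2.hconcat([cv2.resize(a[160:280,210:370],(467,350),interpolation=2),cv2.resize(b,(325,350))]))
E
```

```text
wrist [-0.2592  0.0511  0.9645] dh 0.000622737712454743 tilt 0.2673
scene [-0.2611  0.055   0.9638] dh 0.0019389745367183462 tilt 0.2701
far edge 143 124 391
far edge mid in bin x,y 0.05474654580073199 -0.0013842312910253964
8.068578255401022 -3.274401443877538 [ 0.22296155  2.47994222 -0.05444267] 45.00262141227722
```

View pics/z4.png

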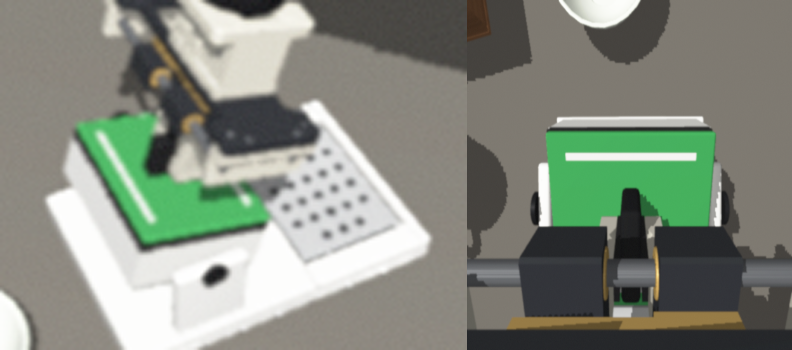

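To row units: 0.0005 m is 0.0008.

Call:
{"fn": "drive_effector", "kwargs": {
  "moves": "0 0 0.0008 0 0 0\n0 0 0.0008 0 0 0\n0 0 0.0008 0 0 0\n0 0 0.0008 0 0 0\n0 0 0.0008 0 0 0\n0 0 0.0008 0 0 0"
}}

```text
time_s: 11.98
tcp_pos: [0.6487, 0.0322, 0.1146]
eef_rot: [-179.8, -15.8, -11.8]
contact_force: [-5.8, 0.1, 7.7]
gripper_width: 0.0142
gripper_force: 45.0
```

```bash
python3 -c "
from plant import r, monitor, job, capture
print(job.close_job())"
```

```text
the job is handed in; nothing more can be done
None
```

The job is handed in at about 12 s: the grate is level, and the cover is centred and flush on the sloped rim, still gripped at 45 N and pressed on with roughly 10–11 N; `close_job` returned no verdict.

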